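# Bring the tall tube to the reader

### The arm

A 6-joint arm with a two-finger parallel gripper is mounted at the origin on the work surface. World frame = base frame: x ahead of the robot, y to its left, z up, the work surface at z = 0. Lengths are in m, angles in rad, forces in N, time in s.
With the tool pointing down it reaches from about 0.25 to 0.725 m from the base axis. Payload 4 kg.
Tool frame: the origin (TCP) lies at the very end of the fingers, on their centre line; the grasp point (between the pads) lies 19 mm behind it (bot.pinch_z is the distance from the TCP to the grasp point, in m); z points along the fingers, x is the direction in which the jaws open and shut, and the axes are right-handed (so a half turn about z gives the same grasp; the last joint's range is limited). The gripper opens to 85 mm and grips with 20 to 120 N. Pads are 22 mm wide; open, the fingers measure 114 mm over their backs; the gripper's body (76 mm by 85 mm) begins 54 mm behind the grasp point. The pads swing forward as they close: fully open they stand 13 mm farther back than shut.
Start: joints at [0, 0.241, 0.005, 1.335, 0, 1.571], TCP at [0.5, -0, 0.231] pointing down, gripper open.
Joint ranges: [-2.72, 2.72], [-1.05, 1.87], [-1.09, 1.28], [-1.99, 2.15], [-1.42, 1.44], [-3.14, 3.14]. Speed limits (rad/s): [2.79, 2.79, 3.14, 3.14, 3.14, 3.14].

### API

Orientations are given as a unit quaternion [x, y, z, w].
In Python, from workcell import bot gives the robot as it stands. The module is installed in compiled form; this text tells all that it offers.
- The arm moves only by the shell command python3 -m inch 'ROWS'. ROWS is JSON, a list of rows, each a list of 7 numbers: the shift along the tool's x, y, z scaled (see below), then the turn, a rotation vector about the tool's x, y, z scaled (see below), then the gripper command: -1 is fully open, 1 is shut, values between are in proportion. In form: [[x, y, z, wx, wy, wz, gripper], ...]. A call has exactly 8 rows; each row shifts and turns the commanded pose from where the row before left it, along the tool's axes as they then stand; what a row does not reach is not made up. The controller multiplies each number of a shift by 2.5 cm and each number of a turn by 180 degrees. A row lasts 1/10 s, in which the tool goes at most 50 mm and 8.59 degrees, less where a joint would pass 70% of its speed; a pose out of reach is approached as far as the arm can. A call with a number of a shift or a turn outside -1 to 1 is refused whole. A call with a gripper value outside its range is refused whole. The fingers move at their own pace and stop on an object; the grip force is fixed at half the most. Time passes only in rows, so rows that do not move let the fingers close, or fill a call up. It gives the time, the measured TCP pose, the force and the opening at its end, in the units of the state.
- bot.get_obs(): the state, without advancing time (a new reading comes with each control period).
- bot.camera(name): name is "scene" or "side" or "wrist"; returns (picture, depth): 384x512x3 uint8, blue, green, red; 384x512 float32, m along the optical axis (not along the pixel's ray), 0 where there is no reading.
- bot.get_calibration(name): a dict with "vfov" (degrees; the focal length in pixels is half the picture's height over the tangent of half this angle, whatever the lens; pixels are square), "cx", "cy" (the principal point, pixels), "R" (3x3) and "t" (3): a world point X has camera coordinates R X + t. Camera axes: x right, y down, z forward; pixel columns grow to the right and rows downward; lengths in m; the calibration is good to about 2 mm. A picture is of the moment at which its call begins: read the wrist's pose just before it. get_calibration takes no time and is no camera call; for the wrist camera it gives the pose at the moment of the call.
- bot.job_done(): hands the job in, once; it reports no verdict.
The state is a dict: "clock": time; "joint_pos": joint angles; "joint_vel": joint speeds; "tau": joint torques, N m; "eef_pos": TCP position; "tool_rot": TCP orientation; "ft_force": force on the tool from outside, world axes, zero at the start; "ft_torque": the same for the moment, N m; "grip_width": finger opening in m.
Only numpy, scipy, OpenCV 4.12 (cv2) and the standard library are available. Lean on these libraries where they do the work, as an engineer would, in place of code of your own. Each camera call takes 0.05 s, during which the arm holds its last target.

### The job

With a fingertip, push on the arms of the tube carousel to turn it until the tall tube stands squarely in front of the reader's window, and let it come to rest there. Then press the button on the grey console fully down with a fingertip to start the reading, and let it go. Do not touch the tubes, and leave them and everything else standing where they are.

Things in the scene. Friction and masses are not known exactly. Their poses are not given: they have to be found in the camera images.
- rotor: white disc, 132 mm across, of the tube carousel; turns both ways without limit or spring about its vertical z axis, friction 0.06 N m, stays where left. Origin on the axis, 22 mm above the table. Four square tube sockets (top 66 mm above the table) stand 45 mm from the axis on its +x, +y, -x, -y axes; midway between them four flat arms stick out, each ending in an upright push plate
- plate0 (a point): middle of the upper part of the dark steel push plate at the end of the arm at 45 degrees of the rotor: plate 30 mm long radially (88 to 118 mm from the axis), 8 mm thick, upright, reaching from 23 to 105 mm above the table; this point is 103 mm from the axis, 90 mm above the table, in the middle of the thickness
- plate1 (a point): middle of the upper part of the dark steel push plate at the end of the arm at 135 degrees of the rotor: plate 30 mm long radially (88 to 118 mm from the axis), 8 mm thick, upright, reaching from 23 to 105 mm above the table; this point is 103 mm from the axis, 90 mm above the table, in the middle of the thickness
- plate2 (a point): middle of the upper part of the dark steel push plate at the end of the arm at 225 degrees of the rotor: plate 30 mm long radially (88 to 118 mm from the axis), 8 mm thick, upright, reaching from 23 to 105 mm above the table; this point is 103 mm from the axis, 90 mm above the table, in the middle of the thickness
- plate3 (a point): middle of the upper part of the dark steel push plate at the end of the arm at 315 degrees of the rotor: plate 30 mm long radially (88 to 118 mm from the axis), 8 mm thick, upright, reaching from 23 to 105 mm above the table; this point is 103 mm from the axis, 90 mm above the table, in the middle of the thickness
- tall_tube_mid (a point): centre (half-way up) of the tall capped sample tube, 100 mm tall, 14 mm thick, cap 16 mm; it stands loosely in the socket on the rotor's +x axis, its foot 34 mm and its top 134 mm above the table. The tallest tube on the carousel
- short_tube_a_mid (a point): centre of a short capped tube, 62 mm tall, 14 mm thick, loose in the socket on the rotor's +y axis; top 96 mm above the table
- short_tube_b_mid (a point): centre of a like short tube in the socket on the rotor's -x axis. The socket on the rotor's -y axis is empty
- read_point (a point): the read position, fixed: 45 mm from the turning axis, on the straight line from the axis to the middle of the reader's window, 84 mm above the table. The axis of the tube to be read belongs here
- base: fixed round grey base plate under the carousel, 250 mm across, 14 mm thick; origin at its centre on the table, x towards the reader. The reader is a fixed white box on it, 55 mm deep, 70 mm wide, 130 mm high, its dark window (30 mm wide) is 132 mm from the turning axis, outside the sweep of the arms. A dark line 6 mm wide on plate and box top marks the reading line
- read_button_top (a point): centre of the top of the reader's round dark grey push button (in a black collar), 30 mm across, which faces up on a separate low grey console (80 x 75 x 45 mm, fixed) to the left or right of the carousel; pressed straight down
- read_button (a joint): travel of that button in m: 0 released, 0.006 fully down (4 N); it springs back
- amber_bottle: brown bottle, 60 mm thick, 130 mm tall, loose; origin under its centre
- small_bottle: small brown bottle, 42 mm thick, 75 mm tall, loose; origin under its centre
- pot: white pot with pens, 90 mm wide, pens up to 150 mm high, loose; origin under its centre
- beaker: glass cup 64 mm wide, 75 mm tall, loose; origin under its centre
- marker: marker pen lying flat, 120 mm long, 14 mm high, loose; origin under its centre, x along it
- pipette: hand pipette lying flat, about 275 mm long, 24 mm high, loose; origin under its middle, x along it towards its tip
Mind the look-alikes: they are no part of the job. Leave any orange look-alike of the part that bears read_button_top alone.

How it is judged:
On the way, in this order (a step that is already met when the one before it is completed fails the run):
1. the tall tube rests in front of the reader's window (horizontal distance between tall_tube_mid and read_point below 0.008 m and angular speed of rotor below 0.05 rad/s), for 0.3 s.
2. the button is pressed down (value of joint read_button above 0.0045 m), for 0.05 s.
At the end, for the whole second after the job is handed in: The tall tube's axis is within 8 mm (seen from above) of the read position in front of the window, the carousel is at rest, the button is released again, and the three tubes stand upright, seated in their sockets (all of step 1 and value of joint read_button below 0.002 m and angle between each of tall_tube_mid, short_tube_a_mid, short_tube_b_mid's own z axis and vertical below 0.2 rad and z of tall_tube_mid in the frame of rotor below 0.068 m and z of each of short_tube_a_mid, short_tube_b_mid in the frame of rotor below 0.049 m); the robot touches nothing.
It fails at once if the button was pressed while the tall tube was not in front of the window (value of joint read_button above 0.003 m and horizontal distance between tall_tube_mid and read_point above 0.012 m).
It fails at once if a tube was lifted in its socket (z of tall_tube_mid in the frame of rotor above 0.074 m or z of any of short_tube_a_mid, short_tube_b_mid in the frame of rotor above 0.055 m).
It fails at once if a tube was touched by the robot (contact force between any of the fingers, the arm and tall_tube above 1 N or contact force between any of the fingers, the arm and short_tube_a above 1 N or contact force between any of the fingers, the arm and short_tube_b above 1 N).
It fails at once if another thing on the table was moved more than 20 mm (distance of any of amber_bottle, small_bottle, pot, beaker, marker, pipette from where it was at the start of the episode above 0.02 m).
It also fails if it takes over 58 s, if anything falls off the work surface, if the arm or the gripper's body presses on something with over 40 N, if the wrist force passes 120 N, or if a joint passes its speed limit or range.

## Working session

There is one attempt and no reset: what is moved stays moved. The work goes in short steps, Python scripts to look and compute and a shell command to move; the robot and the scene stay as the last step left them, time stands still between calls to the robot, and variables do not carry over. Pictures are saved under pics/ and viewed, and the job is handed in when it is done.

```bash
mkdir -p pics; cat > h.py <<'E'
import numpy as np, cv2
from workcell import bot
def cal(n):
    c=bot.get_calibration(n); f=192/np.tan(np.radians(c['vfov'])/2)
    return f,c['cx'],c['cy'],np.array(c['R']),np.array(c['t'])
def cloud(n,d,c=None):
    f,cx,cy,R,t=c or cal(n)
    v,u=np.mgrid[:384,:512]
    P=np.stack([(u-cx)/f*d,(v-cy)/f*d,d],-1)
    return (P-t)@R
def proj(n,X,c=None):
    f,cx,cy,R,t=c or cal(n)
    p=R@np.array(X)+t
    return f*p[0]/p[2]+cx,f*p[1]/p[2]+cy
def shot(n,name):
    c=cal(n);im,d=bot.camera(n)
    cv2.imwrite(f'pics/{name}.png',im); P=cloud(n,d,c); np.savez(f'pics/{name}.npz',im=im,d=d,P=P)
    return im,d,P
E
python3 - <<'E'
from h import *
for n in ['scene','side','wrist']:
    im,d,P=shot(n,n+'0')
    print(n,cal(n))
print(bot.get_obs())
E
```

```text
scene (np.float64(496.6367643480945), 253.87157735341117, 194.25940018375314, array([[ 0.51547803,  0.85675391,  0.0159731 ],
       [ 0.57087646, -0.32945506, -0.75203685],
       [-0.6390481 ,  0.39677714, -0.65892749]]), array([-0.25208397, -0.23812259,  1.64754708]))
side (np.float64(348.76765728737274), 250.33154489407107, 186.97950986573284, array([[-0.97652336, -0.21524799,  0.00839185],
       [-0.11487934,  0.4874313 , -0.86557118],
       [ 0.18222201, -0.84621453, -0.5007156 ]]), array([0.50828938, 0.1323567 , 1.0539347 ]))
wrist (np.float64(311.1636527120505), 256.83958032136235, 192.8513385470828, array([[ 9.99999147e-01,  9.67923295e-04, -8.76489046e-04],
       [ 1.17396681e-03, -9.60320667e-01,  2.78895749e-01],
       [-5.71760853e-04, -2.78896540e-01, -9.60320984e-01]]), array([-0.49955946, -0.03622467,  0.37902228]))
{'clock': 0.15, 'joint_pos': array([ 3.29536624e-05,  2.41230403e-01,  4.03290112e-03,  1.33519280e+00,
       -4.39292586e-06,  1.57081968e+00]), 'joint_vel': array([3.55436756e-04, 3.59094545e-04, 6.25304153e-04, 7.80290090e-04,
       1.07656589e-03, 2.35884403e-05]), 'tau': array([-1.62746033e-03, -3.72633219e+01,  2.52638429e+01,  1.23480460e-02,
       -1.30651040e-05,  1.49362950e-05]), 'eef_pos': array([4.99523379e-01, 1.51278718e-05, 2.30621916e-01]), 'tool_rot': array([ 9.99999682e-01,  4.80151581e-06, -7.96987893e-04,  2.21890055e-06]), 'ft_force': array([-0.37924278,  0.04647959,  0.06962232]), 'ft_torque': array([-0.05807963, -0.01145371,  0.00957774]), 'grip_width': 0.08536240549022472}
```

View pics/scene0.png

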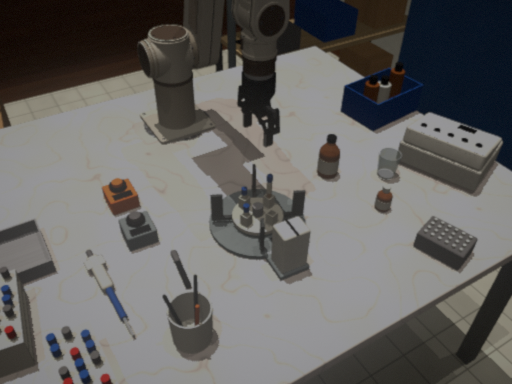

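View pics/side0.png

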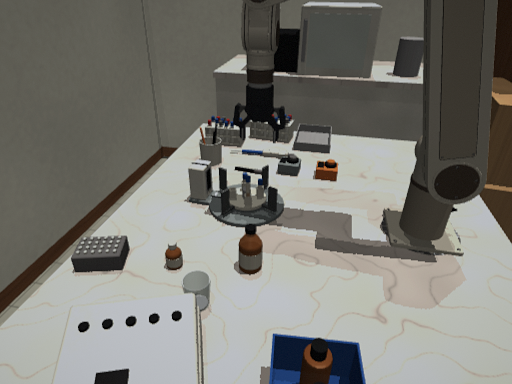

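View pics/wrist0.png

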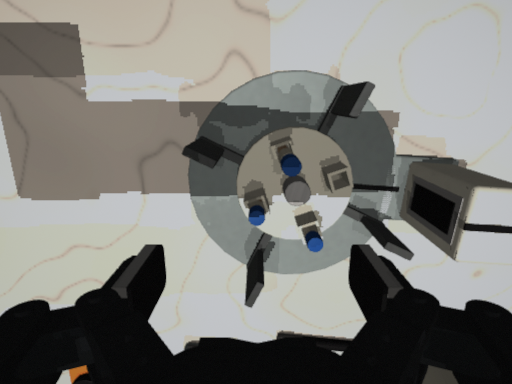

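The wrist view shows the carousel hub near (296,188), three blue caps at (290,165), (257,215) and (314,242), the empty socket near (337,178), and the reader window near (433,205). Next I'll measure these.

```bash
python3 - <<'E'
from h import *
for n in ['wrist0','scene0','side0']:
    z=np.load(f'pics/{n}.npz'); im=z['im'].astype(int);P=z['P'];d=z['d']
    m=((im[...,0]>im[...,2]+35)&(im[...,0]>im[...,1]+20)&(d>0)&(abs(P[...,0]-.55)<.2)&(abs(P[...,1]-.05)<.2)&(P[...,2]>.05)).astype(np.uint8)
    k,l,s,c=cv2.connectedComponentsWithStats(m)
    for i in range(1,k):
        if s[i,4]>8:
            q=P[l==i]; print(n,c[i].round(),s[i,4],q.mean(0).round(4),'top',np.percentile(q[:,2],95).round(4))
P=np.load('pics/wrist0.npz')['P']
d=np.load('pics/wrist0.npz')['d']
# base plate circle (z .01-.018)
m=(abs(P[...,2]-.014)<.004)&(d>0)
u8=m.astype(np.uint8)*255; cv2.imwrite('pics/base.png',u8)
def circ(q):
    A=np.c_[2*q[:,:2],np.ones(len(q))];s=np.linalg.lstsq(A,(q[:,:2]**2).sum(1),rcond=None)[0]
    return s[:2],np.sqrt(s[2]+s[0]**2+s[1]**2)
cs=max(cv2.findContours(cv2.morphologyEx(u8,cv2.MORPH_CLOSE,np.ones((5,5))),0,1)[0],key=cv2.contourArea)[:,0]
q=P[cs[:,1],cs[:,0]]; q=q[abs(q[:,2]-.014)<.006]
for _ in range(8):
    c,r=circ(q); e=np.hypot(*(q[:,:2]-c).T)-r; q=q[abs(e)<max(.003,1.5*e.std())]
print('base',c,r,len(q))
# dark push plates z>.09
for zlo,zhi in((.098,.108),):
    m=((P[...,2]>zlo)&(P[...,2]<zhi)&(d>0)).astype(np.uint8)
    k,l,s,cc=cv2.connectedComponentsWithStats(m)
    for i in range(1,k):
        if s[i,4]>15:
            q=P[l==i];mm=q.mean(0);print('plate?',cc[i].round(),s[i,4],mm.round(4),q.min(0).round(3),q.max(0).round(3))
m=((P[...,2]>.124)&(P[...,2]<.14)&(d>0)&(P[...,0]>.6))
q=P[m];print('readertop',len(q),q.mean(0),q.min(0),q.max(0))
E
```

```text
wrist0 [291. 166.] 287 [0.5263 0.0237 0.1343] top 0.1355
wrist0 [256. 217.] 192 [ 0.499  -0.0334  0.0961] top 0.0972
wrist0 [314. 244.] 201 [ 0.5555 -0.0607  0.0958] top 0.0972
scene0 [243. 188.] 12 [ 0.4974 -0.0376  0.0975] top 0.0989
scene0 [246. 205.] 19 [ 0.5553 -0.0644  0.0975] top 0.101
side0 [246. 176.] 35 [ 0.5373 -0.0086  0.1157] top 0.1369
side0 [260. 181.] 20 [ 0.4961 -0.0295  0.0925] top 0.0994
base [0.52197954 0.04734647] 0.059281301540411266 111
plate? [360.  99.] 442 [0.5851 0.0742 0.1046] [0.576 0.059 0.098] [0.595 0.088 0.107]
plate? [198. 156.] 366 [0.4488 0.0266 0.1046] [0.434 0.017 0.098] [0.463 0.036 0.108]
plate? [284. 153.] 32 [0.5236 0.0289 0.1032] [0.519 0.023 0.098] [0.531 0.031 0.108]
plate? [452. 205.] 615 [ 0.6782 -0.0186  0.1031] [ 0.67  -0.061  0.098] [0.726 0.007 0.108]
plate? [397. 249.] 313 [ 0.6325 -0.0621  0.1043] [ 0.619 -0.072  0.098] [ 0.649 -0.053  0.107]
plate? [254. 292.] 275 [ 0.4966 -0.1095  0.1042] [ 0.488 -0.125  0.098] [ 0.506 -0.097  0.107]
readertop 4020 [ 0.69173829 -0.02880767  0.12990775] [ 0.67072823 -0.06452151  0.12408263] [0.72114057 0.0068294  0.1336115 ]
```

```bash
python3 - <<'E'
import cv2
im=cv2.imread('pics/wrist0.png');cv2.imwrite('pics/wz.png',cv2.resize(im[60:320,170:512],None,fx=2.3,fy=2.3,interpolation=2))
im=cv2.imread('pics/scene0.png');cv2.imwrite('pics/sz.png',cv2.resize(im[140:300,90:330],None,fx=3.3,fy=3.3,interpolation=2))
E
```

```text
(no output)
```

View pics/wz.png

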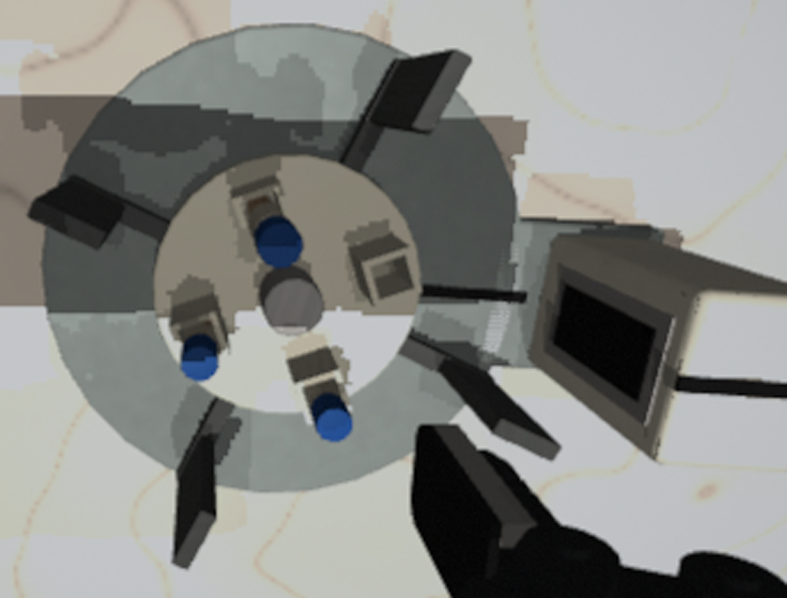

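View pics/sz.png

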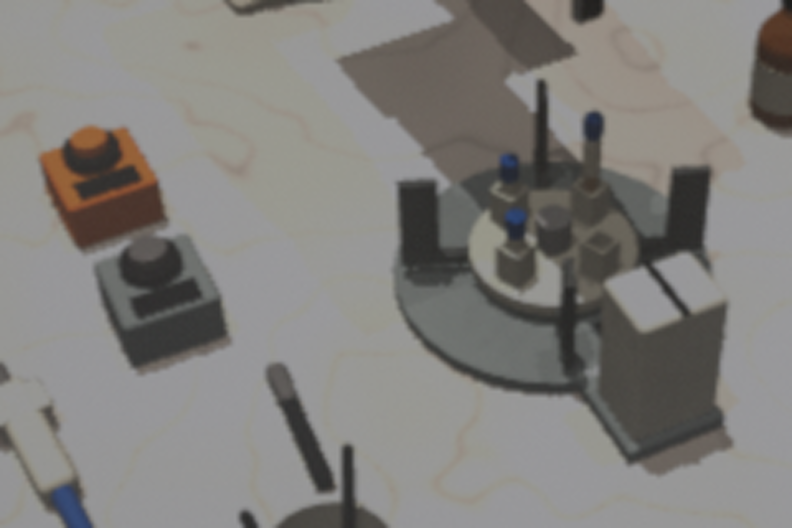

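```bash
python3 - <<'E'
from h import *
z=np.load('pics/wrist0.npz');P=z['P'];d=z['d'];im=z['im']
c=np.array([.5408,-.0178])
m=((abs(P[...,2]-.130)<.004)&(d>0)&(P[...,0]>.6)); q=P[m]
r=cv2.minAreaRect((q[:,:2]*1000).astype(np.float32));print('reader wrist',r)
for n in ['scene0','side0']:
    Z=np.load(f'pics/{n}.npz');Q=Z['P'];m=(abs(Q[...,2]-.130)<.006)&(Z['d']>0)&(abs(Q[...,0]-.69)<.06)&(abs(Q[...,1]+.03)<.06)
    q=Q[m];print(n,len(q),cv2.minAreaRect((q[:,:2]*1000).astype(np.float32)),q.mean(0))
# dark line on the top in wrist
g=im.max(2); m=(abs(P[...,2]-.130)<.004)&(d>0)&(P[...,0]>.6)&(g<60); q=P[m]
print('line',len(q),q.mean(0)); 
m=(abs(P[...,2]-.014)<.006)&(d>0)&(P[...,0]>.59)&(P[...,0]<.67)&(g<45)&(abs(P[...,1]+.03)<.025); q2=P[m]; print(len(q2),q2.mean(0),q2.min(0),q2.max(0))
for a in (q,q2):
    if len(a): e=a.mean(0)[:2]-c; print(np.degrees(np.arctan2(e[1],e[0])))
# objects via scene: height clusters
Z=np.load('pics/scene0.npz');Q=Z['P'];D=Z['d'];I=Z['im']
for name,(u0,u1,v0,v1) in dict(amber=(315,342,133,180),small=(374,394,182,212),beaker=(376,404,148,180),console=(118,160,207,248),orange=(100,140,175,212)).items():
    q=Q[v0:v1,u0:u1].reshape(-1,3);q=q[(q[:,2]>.02)&(q[:,2]<.2)];print(name,len(q),np.median(q,0).round(3),np.percentile(q,3,0).round(3),np.percentile(q,97,0).round(3))
for n,(u0,u1,v0,v1) in dict(scene0=(118,160,207,248),side0=(272,306,148,180)).items():
    Z=np.load(f'pics/{n}.npz');Q=Z['P'][v0:v1,u0:u1];
    for lo,hi in((.04,.049),(.052,.075)):
        m=(Q[...,2]>lo)&(Q[...,2]<hi)&(abs(Q[...,0]-.5)<.4); q=Q[m]; print(n,lo,len(q),q.mean(0).round(4),q.min(0).round(3),q.max(0).round(3))
E
```

```text
reader wrist ((697.473388671875, -28.71460723876953), (69.32108306884766, 50.6741943359375), 86.98249053955078)
scene0 598 ((699.9595947265625, -34.11207962036133), (70.09447479248047, 57.81782913208008), 85.8671875) [ 0.7029029  -0.03625355  0.13102732]
side0 198 ((697.8460693359375, -29.04802703857422), (72.77275848388672, 56.864280700683594), 88.83419799804688) [ 0.69643352 -0.02228148  0.13121973]
line 308 [ 0.69200663 -0.02915912  0.13155351]
200 [ 0.64026849 -0.02575762  0.0150935 ] [ 0.61398528 -0.05226001  0.01307702] [ 0.66805808 -0.02125924  0.01726525]
-4.296171310534549
-4.573999815605763
amber 697 [0.477 0.249 0.078] [0.45  0.232 0.024] [0.493 0.277 0.132]
small 296 [0.664 0.293 0.05 ] [0.645 0.28  0.023] [0.678 0.309 0.078]
beaker 587 [0.554 0.406 0.056] [0.524 0.378 0.022] [0.583 0.478 0.078]
console 985 [ 0.446 -0.308  0.047] [ 0.397 -0.341  0.022] [ 0.474 -0.27   0.069]
orange 828 [ 0.303 -0.301  0.047] [ 0.259 -0.334  0.023] [ 0.329 -0.263  0.068]
scene0 0.04 484 [ 0.4446 -0.3063  0.0459] [ 0.393 -0.343  0.04 ] [ 0.476 -0.265  0.049]
scene0 0.052 219 [ 0.4268 -0.3042  0.062 ] [ 0.396 -0.325  0.052] [ 0.46  -0.281  0.073]
side0 0.04 108 [ 0.4308 -0.2801  0.0461] [ 0.39 -0.34  0.04] [ 0.471 -0.258  0.049]
side0 0.052 75 [ 0.4175 -0.2897  0.0624] [ 0.397 -0.312  0.052] [ 0.441 -0.274  0.072]
```

```bash
python3 -m inch '[[-0.6,0.36,0,0,0,0,1],[-0.6,0.36,0,0,0,0,1],[-0.6,0.36,0,0,0,0,1],[-0.6,0.36,0,0,0,0,1],[0,0,0.5,0,0,0,1],[0,0,0.5,0,0,0,1],[0,0,0.5,0,0,0,1],[0,0,0.5,0,0,0,1]]'
python3 - <<'E'
from h import *
im,d,P=shot('wrist','w1');im,d,P=shot('scene','s1')
o=bot.get_obs();print(o['eef_pos'],o['grip_width'])
E
```

```text
clock: 0.95
eef_pos: [0.4397, -0.036, 0.1807]
tool_rot: [1.0, -0.0, -0.0, -0.0]
ft_force: [-0.6, 0.1, -0.2]
grip_width: -0.0002
[ 0.4383949  -0.03590834  0.17954463] -0.00020615012789242392
```

View pics/w1.png

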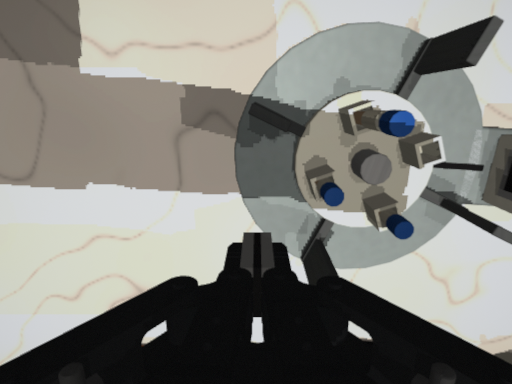

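```bash
python3 -m inch '[[0,0,0.5,0,0,0,1],[0,0,0.5,0,0,0,1],[0,0,0.5,0,0,0,1],[0,0,0.5,0,0,0,1],[0,0,0.5,0,0,0,1],[0,0,0.5,0,0,0,1],[0,0,0.5,0,0,0,1],[0,0,0.5,0,0,0,1]]'
python3 - <<'E'
import numpy as np
c=np.array([.5408,-.0178]);r=.104
p=np.array([.439,-.036])
for a in range(182,44,-8):
    q=c+r*np.array([np.cos(np.radians(a)),np.sin(np.radians(a))]);e=(q-p)/.025;print(a,q.round(4),round(e[0],2),round(-e[1],2));p=q
E
```

```text
clock: 1.85
eef_pos: [0.4404, -0.036, 0.0814]
tool_rot: [1.0, 0.0, 0.0, 0.0]
ft_force: [-0.4, 0.2, 0.1]
grip_width: -0.0001
182 [ 0.4369 -0.0214] -0.09 -0.58
174 [ 0.4374 -0.0069] 0.02 -0.58
166 [0.4399 0.0074] 0.1 -0.57
158 [0.4444 0.0212] 0.18 -0.55
150 [0.4507 0.0342] 0.25 -0.52
142 [0.4588 0.0462] 0.32 -0.48
134 [0.4686 0.057 ] 0.39 -0.43
126 [0.4797 0.0663] 0.44 -0.37
118 [0.492 0.074] 0.49 -0.31
110 [0.5052 0.0799] 0.53 -0.24
102 [0.5192 0.0839] 0.56 -0.16
94 [0.5335 0.0859] 0.57 -0.08
86 [0.5481 0.0859] 0.58 -0.0
78 [0.5624 0.0839] 0.57 0.08
70 [0.5764 0.0799] 0.56 0.16
62 [0.5896 0.074 ] 0.53 0.24
54 [0.6019 0.0663] 0.49 0.31
46 [0.613 0.057] 0.44 0.37
```

```bash
python3 -m inch '[[-0.04,-0.29,0,0,0,0,1],[-0.05,-0.29,0,0,0,0,1],[0.01,-0.29,0,0,0,0,1],[0.01,-0.29,0,0,0,0,1],[0.03,-0.19,0,0,0,0,1],[0.03,-0.19,0,0,0,0,1],[0.04,-0.19,0,0,0,0,1],[0.06,-0.19,0,0,0,0,1]]'
python3 - <<'E'
from h import *
im,d,P=shot('wrist','w2')
E
```

```text
clock: 2.65
eef_pos: [0.4424, 0.0122, 0.0814]
tool_rot: [1.0, -0.0, 0.0, 0.0]
ft_force: [-0.2, -1.6, -0.5]
grip_width: -0.0001
```

View pics/w2.png

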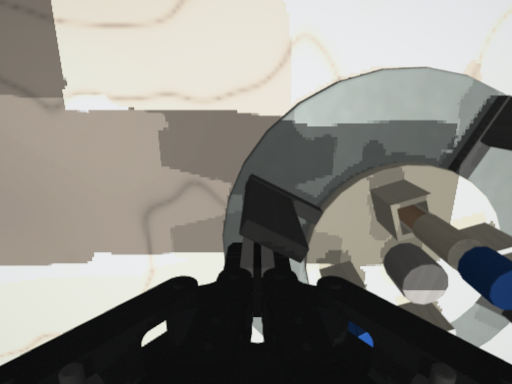

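```bash
python3 -m inch '[[0.08,-0.28,0,0,0,0,1],[0.09,-0.28,0,0,0,0,1],[0.11,-0.27,0,0,0,0,1],[0.13,-0.26,0,0,0,0,1],[0.15,-0.25,0,0,0,0,1],[0.17,-0.24,0,0,0,0,1],[0.19,-0.22,0,0,0,0,1],[0.2,-0.21,0,0,0,0,1]]'
python3 - <<'E'
from h import *
im,d,P=shot('wrist','w3')
E
```

```text
clock: 3.5
eef_pos: [0.4706, 0.0628, 0.0813]
tool_rot: [1.0, 0.0, -0.0, -0.0]
ft_force: [-0.3, -0.4, 0.3]
grip_width: 0.0
```

View pics/w3.png

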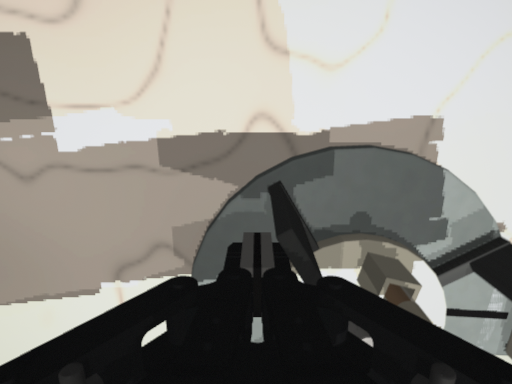

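```bash
python3 -m inch '[[0.22,-0.17,0,0,0,0,1],[0.22,-0.16,0,0,0,0,1],[0.24,-0.14,0,0,0,0,1],[0.25,-0.13,0,0,0,0,1],[0.27,-0.11,0,0,0,0,1],[0.27,-0.1,0,0,0,0,1],[0.28,-0.07,0,0,0,0,1],[0.28,-0.06,0,0,0,0,1]]'
python3 -m inch '[[0.28,-0.03,0,0,0,0,1],[0.29,-0.01,0,0,0,0,1],[0.29,0.01,0,0,0,0,1],[0.29,0.03,0,0,0,0,1],[0.28,0.05,0,0,0,0,1],[0.15,0.04,0,0,0,0,1],[0.1,0.03,0,0,0,0,1],[0,0,0,0,0,0,1]]'
python3 - <<'E'
from h import *
im,d,P=shot('wrist','w4')
im,d,P=shot('scene','s4')
cv2.imwrite('pics/s4z.png',cv2.resize(im[120:300,170:350],None,fx=3.3,fy=3.3,interpolation=2))
E
```

```text
clock: 4.35
eef_pos: [0.5216, 0.0859, 0.0812]
tool_rot: [1.0, 0.0, -0.0, -0.0]
ft_force: [0.1, -0.9, 0.1]
grip_width: -0.0003
clock: 5.15
eef_pos: [0.5635, 0.0826, 0.0814]
tool_rot: [1.0, -0.0, 0.0, -0.0]
ft_force: [-1.0, -0.1, 0.0]
grip_width: -0.0001
```

View pics/w4.png

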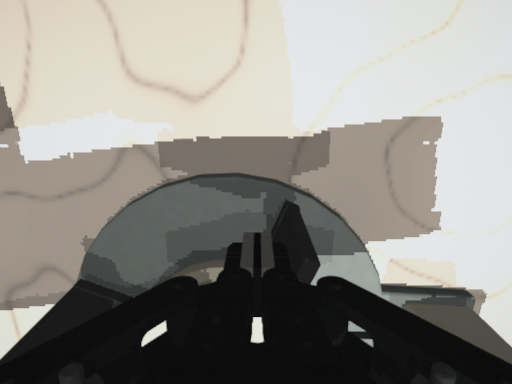

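View pics/s4z.png

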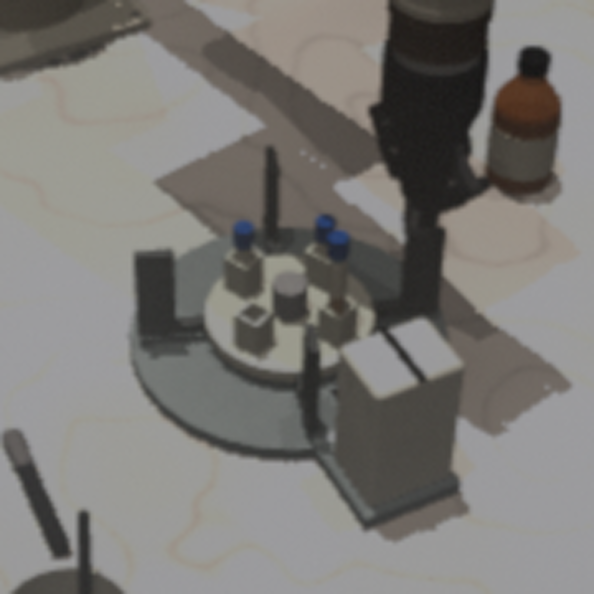

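The scene view shows the tall tube at about (338,245) in the enlargement. It isn't at the reading line yet, so I'll measure the rotor angle.

```bash
cat > ang.py <<'E'
from h import *
import sys
c=np.array([.5408,-.0178])
def ang(n,name):
    z=np.load(f'pics/{name}.npz'); im=z['im'].astype(int);P=z['P'];d=z['d']
    R=np.hypot(P[...,0]-c[0],P[...,1]-c[1])
    m=((im[...,0]>im[...,2]+25)&(im[...,0]>im[...,1]+15)&(d>0)&(R<.08)&(P[...,2]>.08)).astype(np.uint8)
    k,l,s,cc=cv2.connectedComponentsWithStats(m)
    for i in range(1,k):
        if s[i,4]>8:
            q=P[l==i];e=q.mean(0)[:2]-c;print(n,'cap',cc[i].round(),s[i,4],q.mean(0).round(4),q[:,2].max().round(3),np.degrees(np.arctan2(e[1],e[0])).round(1),np.hypot(*e).round(3))
    m=((P[...,2]>.07)&(P[...,2]<.108)&(d>0)&(R>.085)&(R<.122)&(im.max(2)<70)).astype(np.uint8)
    k,l,s,cc=cv2.connectedComponentsWithStats(m)
    for i in range(1,k):
        if s[i,4]>15:
            q=P[l==i];e=q.mean(0)[:2]-c;print(n,'plate',cc[i].round(),s[i,4],q.mean(0).round(4),np.degrees(np.arctan2(e[1],e[0])).round(1),np.hypot(*e).round(3))
if __name__=='__main__':
    for a in sys.argv[1:]: ang(a,a)
E
python3 ang.py scene0 s4
```

```text
scene0 cap [244. 189.] 15 [ 0.4984 -0.0375  0.0973] 0.099 -155.1 0.047
scene0 cap [246. 205.] 22 [ 0.5549 -0.0651  0.0974] 0.103 -73.4 0.049
scene0 plate [254. 174.] 44 [0.4556 0.0181 0.0909] 157.2 0.092
scene0 plate [298. 197.] 125 [0.5878 0.069  0.0886] 61.6 0.099
scene0 plate [216. 202.] 124 [ 0.4988 -0.1157  0.0888] -113.2 0.106
scene0 plate [262. 232.] 38 [ 0.6445 -0.0734  0.0902] -28.2 0.118
s4 cap [268. 187.] 17 [0.5241 0.0185 0.0983] 0.103 114.6 0.04
s4 cap [243. 189.] 19 [ 0.4991 -0.0393  0.0981] 0.1 -152.8 0.047
s4 cap [272. 192.] 23 [ 0.5782 -0.0065  0.1339] 0.139 16.7 0.039
s4 plate [252. 174.] 48 [0.4539 0.0134 0.0931] 160.3 0.092
s4 plate [298. 195.] 156 [0.5815 0.0717 0.0919] 65.5 0.098
s4 plate [217. 203.] 117 [ 0.5037 -0.1172  0.0884] -110.5 0.106
s4 plate [264. 231.] 58 [ 0.6454 -0.0683  0.0911] -25.8 0.116
```

```bash
python3 -m inch '[[0.27,0.05,0,0,0,0,1],[0.27,0.07,0,0,0,0,1],[0.26,0.1,0,0,0,0,1],[0.25,0.11,0,0,0,0,1],[0.23,0.13,0,0,0,0,1],[0.15,0.1,0,0,0,0,1],[0.05,0.04,0,0,0,0,1],[0,0,0,0,0,0,1]]'
python3 - <<'E'
from h import *
im,d,P=shot('scene','s5')
cv2.imwrite('pics/s5z.png',cv2.resize(im[120:300,170:350],None,fx=3.3,fy=3.3,interpolation=2))
E
python3 ang.py s5
```

```text
clock: 6.05
eef_pos: [0.6004, 0.0675, 0.0813]
tool_rot: [1.0, -0.0, 0.0, -0.0]
ft_force: [-0.0, 0.0, -0.5]
grip_width: 0.0003
s5 cap [248. 186.] 19 [ 0.4947 -0.0221  0.0974] 0.101 -174.7 0.046
s5 cap [269. 195.] 31 [ 0.5769 -0.0119  0.1255] 0.138 9.2 0.037
s5 plate [267. 173.] 49 [0.47   0.0486 0.0924] 136.8 0.097
s5 plate [218. 193.] 119 [ 0.4718 -0.0964  0.0886] -131.3 0.105
s5 plate [298. 205.] 170 [0.6137 0.0506 0.0922] 43.2 0.1
s5 plate [247. 229.] 53 [ 0.6211 -0.0986  0.0893] -45.2 0.114
```

View pics/s5z.png

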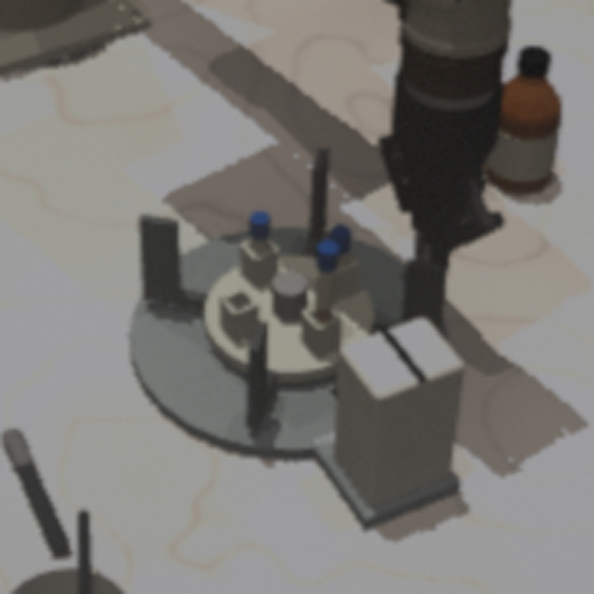

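```bash
python3 -m inch '[[0.08,0.06,0,0,0,0,1],[0.08,0.06,0,0,0,0,1],[0.07,0.06,0,0,0,0,1],[0.05,0.04,0,0,0,0,1],[0,0,0,0,0,0,1],[-0.3,-0.3,0,0,0,0,1],[-0.3,-0.4,0,0,0,0,1],[0,0,-1,0,0,0,1]]'
python3 -m inch '[[-0.3,0,-1,0,0,0,1],[-0.5,0,-1,0,0,0,1],[-0.5,0.5,-1,0,0,0,1],[-0.5,0.5,-1,0,0,0,1],[-0.5,0.5,-1,0,0,0,1],[0,0.5,-0.5,0,0,0,1],[0,0.5,0,0,0,0,1],[0,0,0,0,0,0,1]]'
python3 - <<'E'
from h import *
im,d,P=shot('wrist','w6');
im,d,P=shot('scene','s6');
E
python3 ang.py w6 s6
```

```text
clock: 6.9
eef_pos: [0.5874, 0.0812, 0.1028]
tool_rot: [1.0, 0.001, -0.005, 0.0]
ft_force: [-0.0, -0.1, -0.8]
grip_width: 0.0002
clock: 7.7
eef_pos: [0.5341, 0.0166, 0.2436]
tool_rot: [1.0, -0.001, 0.0, 0.0]
ft_force: [0.2, 0.6, -0.4]
grip_width: -0.0002
w6 cap [267. 169.] 225 [0.5444 0.0271 0.0956] 0.098 85.5 0.045
w6 cap [219. 209.] 227 [ 0.4974 -0.014   0.0944] 0.098 175.0 0.044
w6 cap [313. 230.] 315 [ 0.5841 -0.0197  0.1323] 0.137 -2.6 0.043
w6 plate [192. 135.] 519 [0.4752 0.0597 0.0975] 130.3 0.102
w6 plate [345. 145.] 600 [0.6167 0.0499 0.0962] 41.7 0.102
w6 plate [195. 265.] 273 [ 0.468  -0.0793  0.0884] -139.8 0.095
w6 plate [320. 269.] 165 [ 0.6028 -0.0864  0.0849] -47.9 0.092
s6 cap [274. 191.] 10 [0.5439 0.0226 0.0979] 0.1 85.6 0.041
s6 cap [266. 194.] 23 [ 0.5822 -0.0247  0.1355] 0.139 -9.5 0.042
s6 plate [270. 175.] 44 [0.4774 0.0534 0.0909] 131.7 0.095
s6 plate [219. 190.] 128 [ 0.4664 -0.0907  0.0897] -135.6 0.104
s6 plate [297. 208.] 145 [0.6198 0.0434 0.0901] 37.8 0.1
s6 plate [244. 227.] 86 [ 0.6117 -0.1013  0.0914] -49.7 0.11
```

View pics/w6.png

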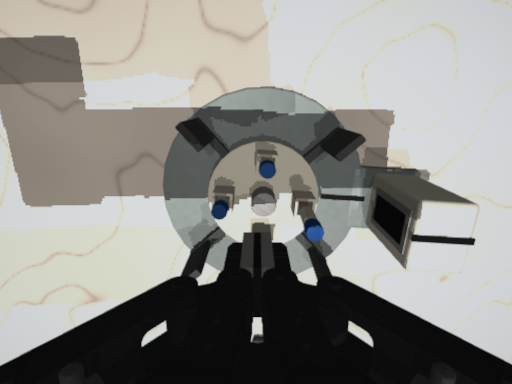

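The tall tube sits at about -4° (+x rotor axis) against the reading line's -4.4°, so the turn is within tolerance. On to the button.

```bash
python3 -m inch '[[-0.5,1,0,0,0,0,1],[-0.5,1,0,0,0,0,1],[-0.5,1,0,0,0,0,1],[-0.5,1,0,0,0,0,1],[-0.5,1,0,0,0,0,1],[-0.5,1,0,0,0,0,1],[-0.5,1,0,0,0,0,1],[-0.5,1,0,0,0,0,1]]'
python3 -m inch '[[0,1,0,0,0,0,1],[0,1,0,0,0,0,1],[0,1,0,0,0,0,1],[0,1,0,0,0,0,1],[0,0.5,0,0,0,0,1],[0,0,0,0,0,0,1],[0,0,0,0,0,0,1],[0,0,0,0,0,0,1]]'
python3 - <<'E'
from h import *
im,d,P=shot('wrist','w7');print(bot.get_obs()['eef_pos'])
m=(P[...,2]>.055)&(P[...,2]<.08)&(d>0)&(P[...,0]>.36)&(P[...,0]<.5)&(P[...,1]<-.24)&(P[...,1]>-.37)
q=P[m];print(len(q),q.mean(0),q.min(0),q.max(0),np.percentile(q[:,2],90))
t=q[q[:,2]>np.percentile(q[:,2],90)-.004];print(len(t),t.mean(0),t.min(0),t.max(0))
E
```

```text
clock: 8.6
eef_pos: [0.4337, -0.1828, 0.2424]
tool_rot: [1.0, 0.001, -0.001, -0.001]
ft_force: [0.7, -0.9, 0.5]
grip_width: 0.0003
clock: 9.4
eef_pos: [0.4345, -0.294, 0.2436]
tool_rot: [1.0, 0.001, -0.0, -0.0]
ft_force: [1.5, 0.3, 0.5]
grip_width: 0.0004
[ 0.43462026 -0.29409202  0.24378924]
1321 [ 0.42126375 -0.2970388   0.0616636 ] [ 0.39896682 -0.32090076  0.05501644] [ 0.44373564 -0.27627435  0.0693164 ] 0.06773792475752162
587 [ 0.42111593 -0.29799363  0.06708442] [ 0.40641462 -0.31254619  0.06375608] [ 0.43501917 -0.28425471  0.0693164 ]
```

View pics/w7.png

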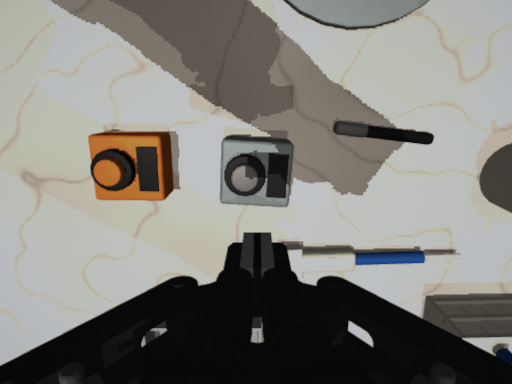

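```bash
python3 - <<'E'
from h import *
z=np.load('pics/w7.npz');P=z['P'];im=z['im'];d=z['d']
r=np.hypot(P[...,0]-.4211,P[...,1]+.298)
for a in range(0,30,2):
    m=(r>=a/1000)&(r<(a+2)/1000)&(d>0);print(a,m.sum(),np.median(P[m][:,2]).round(4),np.percentile(P[m][:,2],90).round(4),np.median(im[m],0))
cv2.imwrite('pics/w7z.png',cv2.resize(im[120:290,180:330],None,fx=3.4,fy=3.4,interpolation=2))
E
```

```text
0 12 0.0676 0.0682 [126.  131.5 136.5]
2 32 0.0675 0.0684 [123.  128.5 134. ]
4 55 0.0673 0.068 [121. 125. 131.]
6 77 0.0673 0.0682 [118. 123. 128.]
8 130 0.0676 0.2935 [113. 118. 123.]
10 668 0.2905 0.3007 [11. 10. 10.]
12 1064 0.2889 0.3011 [10. 10. 10.]
14 799 0.2979 0.3029 [11. 10. 10.]
16 2266 0.2981 0.3272 [9. 9. 9.]
18 2644 0.301 0.3299 [9. 9. 8.]
20 4466 0.3185 0.331 [9. 8. 8.]
22 4045 0.3179 0.3361 [9. 8. 8.]
24 2333 0.3141 0.3387 [9. 9. 9.]
26 1644 0.3101 0.3219 [10. 10. 10.]
28 2147 0.3163 0.3283 [9. 9. 9.]
```

View pics/w7z.png

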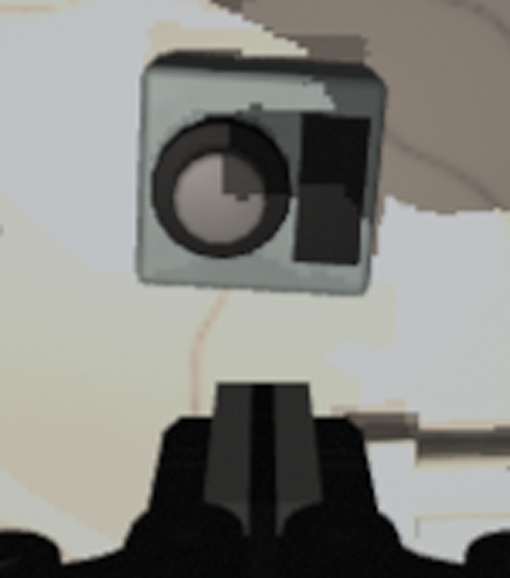

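```bash
python3 -m inch '[[-0.54,0.16,0.4,0,0,0,1],[0,0,0.95,0,0,0,1],[0,0,0.95,0,0,0,1],[0,0,0.95,0,0,0,1],[0,0,0.95,0,0,0,1],[0,0,0.95,0,0,0,1],[0,0,0.95,0,0,0,1],[0,0,0.4,0,0,0,1]]'
python3 -m inch '[[0,0,0,0,0,0,1],[0,0,0,0,0,0,1],[0,0,0.1,0,0,0,1],[0,0,0.1,0,0,0,1],[0,0,0,0,0,0,1],[0,0,0,0,0,0,1],[0,0,0,0,0,0,1],[0,0,0,0,0,0,1]]'
python3 - <<'E'
from h import *
im,d,P=shot('scene','s8');print(bot.get_obs()['eef_pos'])
cv2.imwrite('pics/s8z.png',cv2.resize(im[120:270,80:230],None,fx=3.8,fy=3.8,interpolation=2))
P=np.load('pics/w7.npz')['P'];r=np.hypot(P[...,0]-.4211,P[...,1]+.298)
for a in range(12,26,2):
    m=(r>=a/1000)&(r<(a+2)/1000)&(P[...,2]<.08);print(a,np.percentile(P[m][:,2],[10,50,90]).round(4))
E
```

```text
clock: 10.25
eef_pos: [0.4199, -0.2975, 0.0794]
tool_rot: [1.0, 0.001, -0.001, -0.001]
ft_force: [0.1, -0.1, 0.7]
grip_width: 0.0003
clock: 11.05
eef_pos: [0.421, -0.2993, 0.0764]
tool_rot: [1.0, -0.0, 0.0, 0.0]
ft_force: [0.1, 0.0, -0.1]
grip_width: -0.0003
[ 0.42102041 -0.29931117  0.07636791]
12 [0.0638 0.0668 0.0678]
14 [0.0566 0.0582 0.0664]
16 [0.0565 0.0574 0.0583]
18 [0.0564 0.0572 0.0581]
20 [0.0526 0.0571 0.058 ]
22 [0.0448 0.0464 0.0569]
24 [0.0442 0.0452 0.0463]
```

View pics/s8z.png

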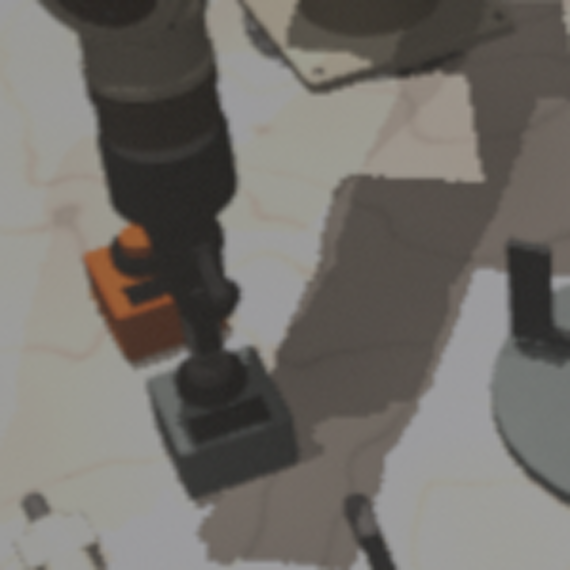

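The fingertip is over the grey console's button, about 9 mm above it. Pressing now.

```bash
python3 -m inch '[[0,0,0.2,0,0,0,1],[0,0,0.15,0,0,0,1],[0,0,0.1,0,0,0,1],[0,0,0.08,0,0,0,1],[0,0,0.06,0,0,0,1],[0,0,0,0,0,0,1],[0,0,0,0,0,0,1],[0,0,0,0,0,0,1]]'
```

```text
clock: 11.9
eef_pos: [0.4209, -0.2992, 0.0617]
tool_rot: [1.0, -0.0, -0.0, -0.0]
ft_force: [-1.2, 1.4, 3.7]
grip_width: -0.0003
```

```bash
python3 -m inch '[[0,0,0.04,0,0,0,1],[0,0,0.04,0,0,0,1],[0,0,0.04,0,0,0,1],[0,0,0,0,0,0,1],[0,0,0,0,0,0,1],[0,0,0,0,0,0,1],[0,0,0,0,0,0,1],[0,0,0,0,0,0,1]]'
```

```text
clock: 12.7
eef_pos: [0.421, -0.2993, 0.0608]
tool_rot: [1.0, -0.0, 0.001, 0.0]
ft_force: [-5.9, 5.0, 18.4]
grip_width: -0.0
```

The force jumped to 18 N while the height barely changed, so the button is on its stop. Releasing it now and retreating upward.

```bash
python3 -m inch '[[0,0,-0.2,0,0,0,1],[0,0,-0.4,0,0,0,1],[0,0,-0.8,0,0,0,1],[0,0,-1,0,0,0,1],[0,0,-1,0,0,0,1],[0,0,-1,0,0,0,1],[0,0,-1,0,0,0,1],[0,0,-1,0,0,0,1]]'
python3 -m inch '[[0.1,-0.9,-0.3,0,0,0,1],[0.3,-0.9,0,0,0,0,1],[0.3,-0.9,0,0,0,0,1],[0.3,-0.9,0,0,0,0,1],[0.3,-0.9,0,0,0,0,1],[0.3,-0.9,0,0,0,0,1],[0,0,0,0,0,0,1],[0,0,0,0,0,0,1]]'
python3 - <<'E'
from h import *
im,d,P=shot('wrist','w9');im,d,P=shot('scene','s9');print(bot.get_obs()['eef_pos'],bot.get_obs()['ft_force'])
for n in ['scene0','s9']:
    P=np.load(f'pics/{n}.npz')['P'];r=np.hypot(P[...,0]-.4211,P[...,1]+.298);m=(r<.01)&(P[...,2]<.08);print(m.sum(),np.percentile(P[m][:,2],[50,75]))
E
python3 ang.py w9 s9
```

```text
clock: 13.5
eef_pos: [0.421, -0.2992, 0.2195]
tool_rot: [1.0, 0.0, -0.0, -0.0]
ft_force: [0.1, -0.5, -0.4]
grip_width: -0.0002
clock: 14.3
eef_pos: [0.4611, -0.1641, 0.226]
tool_rot: [1.0, 0.001, -0.0, 0.0]
ft_force: [-0.3, -1.0, 0.3]
grip_width: 0.0002
[ 0.46086766 -0.1648188   0.22599583] [-0.61724933  0.2105222   0.7178474 ]
37 [0.06819969 0.06909857]
37 [0.06837942 0.06931179]
w9 cap [301.   7.] 269 [ 0.4955 -0.0203  0.0936] 0.098 -176.8 0.045
w9 cap [435.   4.] 261 [ 0.583  -0.0278  0.1282] 0.136 -13.4 0.043
w9 plate [260.  94.] 376 [ 0.4636 -0.0865  0.1053] -138.3 0.103
w9 plate [422. 108.] 654 [ 0.6044 -0.0966  0.0896] -51.1 0.101
s9 cap [250. 186.] 20 [ 0.4961 -0.019   0.0978] 0.102 -178.4 0.045
s9 cap [274. 190.] 20 [0.5426 0.0234 0.0975] 0.1 87.5 0.041
s9 cap [267. 195.] 25 [ 0.5816 -0.0223  0.1317] 0.138 -6.3 0.041
s9 plate [270. 175.] 39 [0.4781 0.053  0.0886] 131.5 0.095
s9 plate [219. 190.] 138 [ 0.4658 -0.0907  0.0904] -135.8 0.105
s9 plate [298. 208.] 132 [0.6207 0.0436 0.0898] 37.5 0.101
s9 plate [244. 227.] 88 [ 0.6121 -0.1019  0.092 ] -49.7 0.11
```

View pics/w9.png

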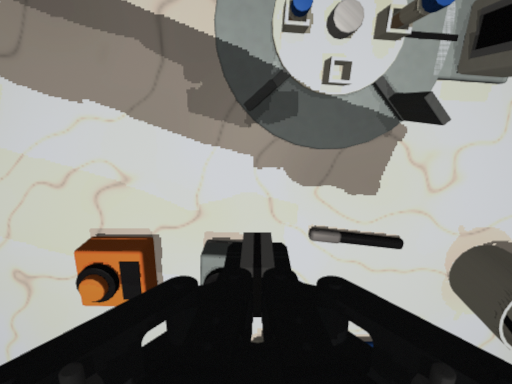

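View pics/s9.png

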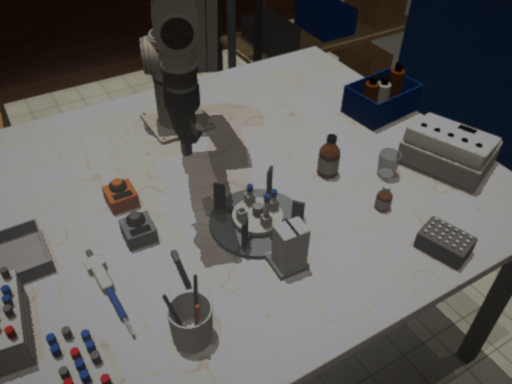

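The scene view shows the tall tube on the reading line at (267,195). The other objects stand where they were, and the button is back at its starting height. The robot touches nothing, so I'm handing in.

```bash
python3 -c "
from workcell import bot
bot.job_done()"
```

```text
the job is handed in; nothing more can be done
```

I turned the carousel about 113° clockwise (seen from above) by pushing one arm's plate with the closed fingertips. I then pressed the grey console's button to its stop, let it go, and handed the job in at about 14.5 s of the 58 s allowed.

- **Carousel:** From the plates, the tall tube's socket is at about −4.0°, against −4.4° for the reading line. The tall tube's cap measured about 2 mm from the read position. The plates were in the same place after the button press.
- **Cap readings:** These disagreed more than the plates did. The first look after the push gave the tall tube −2.6° and −9.5° from two cameras. After the press it read −6.3°, and −13.4° where the cap was cut off at the picture's edge. I relied on the plates and on the short-tube caps in the first look after the push.
- **Button:** The force rose from 3.7 N to 18 N over about 1 mm, so it was on its stop. Its top then measured 68.4 mm high, against 68.2 mm at the start.
- **Everything else:** The tubes stood upright and the other objects looked unmoved by eye; I did not measure their positions again. The arm finished touching nothing.

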